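Set the forge blower to speed four and start it

ROBOT

A 7-joint arm with a two-finger parallel gripper is mounted at the origin on the work surface. World frame = base frame: x ahead of the robot, y to its left, z up, the work surface at z = 0. Lengths are in m, angles in rad, forces in N, time in s.
With the tool pointing down it reaches from about 0.4 to 0.875 m from the base axis. Payload 19.3 kg.
Tool frame: the origin (TCP) lies midway between the tips of the shut fingers; the grasp point (between the pads) lies 19 mm behind it; z points along the fingers, y is the line along which they close (so a half turn about z gives the same grasp; the last joint's range is limited). The gripper opens to 85 mm and grips with 20 to 120 N. Pads are 22 mm wide; open, the fingers measure 114 mm over their backs; the gripper's body (76 mm by 85 mm) begins 54 mm behind the grasp point. The pads swing forward as they close: fully open they stand 13 mm farther back than shut.
Start: joints at [-1.383, 0.521, -0.036, 1.599, 0.021, 1.021, -0.113], TCP at [0.159, 0.604, 0.231] pointing down, gripper open.
Joint ranges: [-2.91, 2.91], [-0.3, 2.13], [-1.5, 1.42], [0.17, 2.43], [-1.26, 4.41], [0.16, 1.93], [-2.52, 2.52]. Speed limits (rad/s): [1.89, 1.89, 2.39, 2.39, 3.01, 3.01, 3.01].

INTERFACE

Orientations are given as [roll, pitch, yaw] about the fixed x, y, z axes, in that order (R = Rz(yaw) Ry(pitch) Rx(roll)).
In Python, from workcell import * gives the robot as it stands. The module is installed in compiled form; this text tells all that it offers.
- The arm moves only by the tool play_rows, never from a script. Its argument "deltas" is a list of rows, each a list of 7 numbers: the shift along the tool's x, y, z in units of 500 mm (1.0 is 500 mm), then the turn, a rotation vector about the tool's x, y, z in units of 120 degrees (1.0 is 120 degrees), then the closure, from 0 (fully open) to 1 (shut). A call has 1 to 10 rows; each row is the pose to reach, as a shift and turn from the pose commanded when the call began, along the tool's axes at that moment; what a row does not reach only later rows make up. A row lasts 1/10 s, in which the tool goes at most 50 mm and 8.59 degrees, less where a joint would pass 70% of its speed; a pose out of reach is approached as far as the arm can. A call with a number of a shift or a turn outside -1 to 1 is refused whole. A call with a gripper value outside its range is refused whole. The fingers move at their own pace and stop on an object; "newtons" is the grip in N (left out, the last holds). Time passes only in rows, so rows that repeat a pose let the fingers close. It gives the time, the measured TCP pose, the force, the opening and the grip force at its end, in the units of the state.
- observe(): the state, without advancing time (a new reading comes with each control period).
- grab_frame(name): name is "side" or "top"; returns the picture (480x640x3 uint8, red, green, blue); there is no depth.
- get_calibration(name): a dict with "fovy" (degrees; the focal length in pixels is half the picture's height over the tangent of half this angle, whatever the lens; pixels are square), "cx", "cy" (the principal point, pixels), "k1" (the pictures are not rectified: a ray, as slopes to the right and down, at radius r is drawn at 1 + k1 r^2 times it, then the intrinsics apply), "xyz" and "rotation" of the camera in the world. Camera axes: x right, y down, z forward; pixel columns grow to the right and rows downward; lengths in m; the calibration is good to about 2 mm. A picture is of the moment at which its call begins. get_calibration takes no time and is no camera call.
- job_done(): hands the job in; it is judged then, once.
The state is a dict: "clock": time; "qpos": joint angles; "qd": joint speeds; "joint_efforts": joint torques, N m; "position": TCP position; "tool_rot": TCP orientation; "force": force on the tool from outside, world axes, zero at the start; "moment": the same for the moment, N m; "grip_width": finger opening in m; "finger_force": force on a finger pad.
Only numpy, scipy, OpenCV 4.12 (cv2) and the standard library are available. Lean on these libraries where they do the work, as an engineer would, in place of code of your own. Each camera call takes 0.05 s, during which the arm holds its last target. There are 200 camera calls.

TASK

On the forge blower's control box, turn the lever selector clockwise with a fingertip, click by click, to speed four (the fourth mark after the long off mark), and only then press the round start button fully in and let it go. Push the lever from one side only, do not pinch it; leave the square stop button alone, and neither lift the box nor shove it about, nor disturb the bell, jar and hammer around it.

Things in the scene. Friction and masses are not known exactly. Their poses are not given: they have to be found in the camera images.
- box: Grey steel control box, 170 (x) x 260 (y) x 72 mm high, 2.5 to 3.5 kg in all, loose on four rubber feet. Origin at the centre of its underside, z up; its -x side faces the robot (yaw within 0.5 rad). On its flat top panel: the selector on the +y half; on the -y half the round start button (+x side) and the square stop button (-x side). The few newtons of the work do not slide it.
- selector_axis (a point): Selector's vertical axis at panel height (box frame -12, 45, 72 mm). Seven flat dark marks lie around it 30 degrees apart, 56 to 65 mm out; the off mark, to the box's +y, is longer (to 76 mm). From above, speeds 1 to 6 follow clockwise by way of the box's +x side (speed 3) to its -y side (speed 6).
- lever_end (a point): Middle of the free end face of the selector's lever, 49 mm from the axis, 21 mm above the panel. The selector is a black hub 48 mm across and 25 mm high with one straight lever, 14 mm wide, jutting out radially from 24 to 49 mm from the axis, from 9 to 33 mm above the panel; a white line on its top points to the speed set.
- selector (a joint): Angle of the selector in rad, growing clockwise from above: 0 at off (lever to the box's +y), 0.5236 (30 degrees) per speed, 2.094 at speed four; end stops at off and speed 6. Starts at off, 1 or 2. A detent holds each speed: 2 to 4 N on the lever's side overcome it, and past half-way it snaps on to the next speed by itself.
- start_top (a point): Centre of the top of the round black start button, 30 mm across, in a round dark housing (box frame x 35, y -85 mm); it moves straight down.
- start (a joint): How far the start button is pressed, in m: 0 released, 0.006 fully in, which takes about 5 N; a spring returns it.
- stop_top (a point): Centre of the top of the square black stop button, 28 x 28 mm, in a square dark housing (box frame x -40, y -85 mm). Leave it alone.
- stop (a joint): How far the square stop button is pressed, in m: 0 released, 0.006 fully in.
- bell: Loose brass bell, 52 mm across and 64 mm high, standing upright, to the -y side of the box. Origin at the centre of its underside. Leave it alone.
- jar: Loose glass jar with a brass lid, 64 mm across and 85 mm high, to the +y side of the box. Origin at the centre of its underside. Leave it alone.
- hammer: Loose hammer lying on the bench along the box's far (+x) side; its origin is at its middle. Leave it alone.

How it is judged:
On the way, in this order (a step that is already met when the one before it is completed fails the run):
1. the selector stands at speed four, the start button out (value of joint selector between 1.954 and 2.234 rad and value of joint start below 0.0015 m), for 0.2 s.
2. the start button is pressed in with the selector at speed four (value of joint selector between 1.954 and 2.234 rad and value of joint start above 0.0045 m), for 0.04 s.
At the end, for the whole second after the job is handed in: The selector rests at speed four (within 0.14 rad of 2.094), set before the start button was pressed at least 4.5 mm in; both buttons are out again; the box stands flat within 20 mm of where it was and bell, jar and hammer within 20 mm (all of step 1 and value of joint stop below 0.0015 m and distance of each of box, bell, jar, hammer from where it was at the start of the episode below 0.02 m and height (world z) of box below 0.006 m and angle between box's own z axis and vertical below 0.05 rad and linear speed of box below 0.02 m/s); the robot touches nothing.
It fails at once if the start button is pressed while the selector is not at speed four (value of joint start above 0.003 m and not (value of joint selector between 1.8444 and 2.3444 rad)).
It fails at once if the square stop button is pressed (value of joint stop above 0.003 m).
It fails at once if the lever is pinched from both sides (contact force between the fingers and selector_c1 above 2 N and contact force between the fingers and selector_c2 above 2 N).
It fails at once if the control box is shoved, lifted or tipped (distance of box from where it was at the start of the episode above 0.02 m or height (world z) of box above 0.006 m or angle between box's own z axis and vertical above 0.1 rad).
It fails at once if the bell, jar or hammer is disturbed or lifted (distance of any of bell, jar, hammer from where it was at the start of the episode above 0.02 m).
It also fails if it takes over 54 s, if anything falls off the work surface, if the arm or the gripper's body presses on something with over 40 N, if the wrist force passes 120 N, or if a joint passes its speed limit or range.

## Working session

There is one attempt and no reset: what is moved stays moved. The work goes in short steps, Python scripts to look and compute and a tool call to move; the robot and the scene stay as the last step left them, time stands still between calls to the robot, and variables do not carry over. Pictures are saved under pics/ and viewed, at most 13 in all, crops included, and the job is handed in when it is done.

Besides the shell and the picture viewer there is one more tool, called after "Emit:" as name(argument=value, ...), one argument or row to a line, values as JSON. play_rows: Moves the arm, as the interface text tells. Its arguments: {"type":"object","properties":{"deltas":{"type":"array"},"newtons":{"type":"number"}},"required":["deltas"]}

```bash
mkdir -p pics
python3 - <<'E'
from workcell import *
import cv2
for n in("top","side"):
    cv2.imwrite(f"pics/{n}0.png",grab_frame(n)[:,:,::-1]); print(n,get_calibration(n))
print(observe())
E
```

```text
top {'fovy': 54.24609325527275, 'cx': 323.22323886978336, 'cy': 240.21928239569422, 'k1': -0.04576801862717214, 'xyz': array([0.48608444, 0.05199353, 0.87862233]), 'rotation': array([-2.96067134,  0.01721196, -1.58468703])}
side {'fovy': 53.27552924002337, 'cx': 312.3050718850341, 'cy': 238.05470886360962, 'k1': -0.03626916851183663, 'xyz': array([ 0.31800797, -0.45808465,  0.80807177]), 'rotation': array([-2.46369293, -0.00738072, -0.51916232])}
{'clock': 0.1, 'qpos': array([-1.38319259,  0.52198806, -0.03632491,  1.59993733,  0.02119386,
        1.0210908 , -0.11280413]), 'qd': array([-0.00186664, -0.0023967 ,  0.00035341, -0.00014663, -0.00048826,
        0.00025279, -0.00081693]), 'joint_efforts': array([ 3.31138348e-03, -9.28488779e+01,  1.98333062e+00, -3.70527649e+01,
        1.80366280e-02,  5.48780226e-03,  1.07840137e-05]), 'position': array([0.15930474, 0.60404951, 0.23076723]), 'tool_rot': array([-3.14055606e+00,  6.80194701e-05,  2.88376820e+00]), 'force': array([ 0.49617971,  0.51438218, -0.0085175 ]), 'moment': array([ 0.02105735, -0.01931618, -0.04000899]), 'finger_force': 0.0, 'grip_width': 0.08550641201299393}
```

View pics/top0.png

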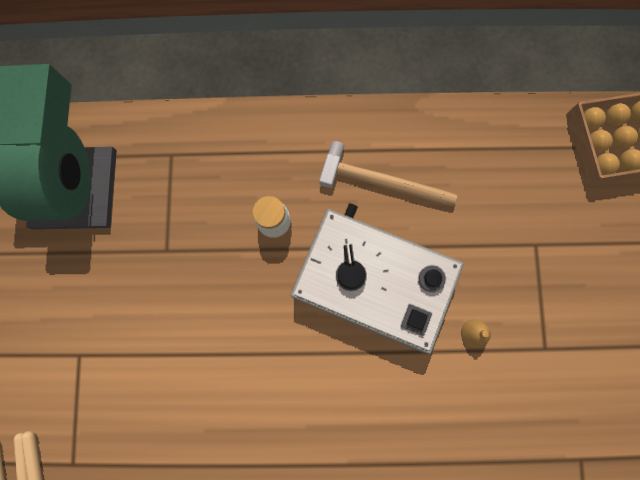

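View pics/side0.png

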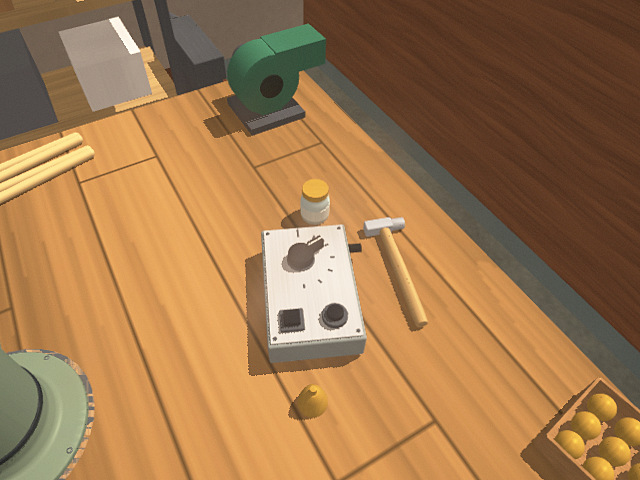

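Run:
```python
import cv2
i=cv2.imread("pics/top0.png")[195:365,280:480]
cv2.imwrite("pics/c0.png",cv2.resize(i,None,fx=4,fy=3.5294*4/3.5294/1.1333,interpolation=cv2.INTER_CUBIC) if 0 else cv2.resize(i[:150],None,fx=4,fy=4,interpolation=cv2.INTER_CUBIC))
i=cv2.imread("pics/side0.png")[215:365,250:420]
cv2.imwrite("pics/c1.png",cv2.resize(i,None,fx=4,fy=4,interpolation=cv2.INTER_CUBIC))
```

```text
(no output)
```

View pics/c0.png

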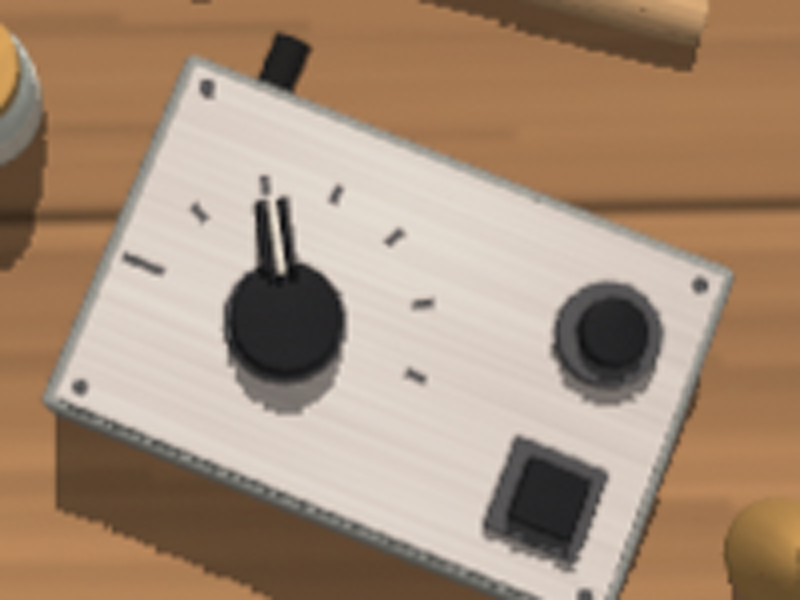

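View pics/c1.png

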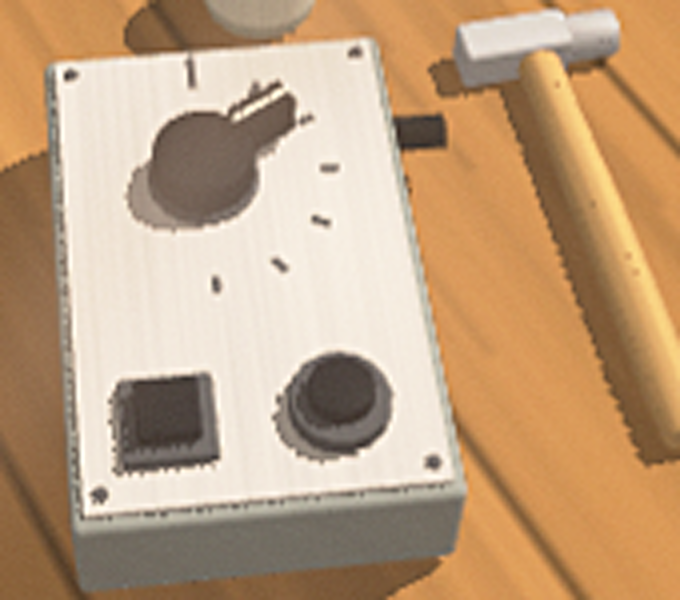

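```bash
cat > h.py <<'E'
from workcell import *
import numpy as np, cv2
from scipy.optimize import least_squares
from scipy.spatial.transform import Rotation as R
def proj(n,P):
    c=get_calibration(n); f=240/np.tan(np.radians(c["fovy"])/2)
    p=R.from_euler("xyz",c["rotation"]).inv().apply(np.atleast_2d(P)-c["xyz"]); s=p[:,:2]/p[:,2:]
    s=s*(1+c["k1"]*(s**2).sum(1,keepdims=True)); return s*f+[c["cx"],c["cy"]]
def box(p,b):  # box frame (m) -> world
    c,s=np.cos(p[2]),np.sin(p[2]); b=np.atleast_2d(b)
    return np.c_[p[0]+c*b[:,0]-s*b[:,1],p[1]+s*b[:,0]+c*b[:,1],b[:,2]]
def mark(k,r=.0605,z=.072):
    a=k*np.pi/6; return [-.012+r*np.sin(a),.045+r*np.cos(a),z]
E
python3 - <<'E'
from h import *
T=[(mark(0,.066),143,263),(mark(1),200,212),(mark(3),337,195),(mark(4),394,237),(mark(5),423,303),(mark(6),415,376),([.085,.13,.072],192,58),([.085,-.13,.072],733,271),([-.085,.13,.072],45,403)]
S=[(mark(0,.066),191,71),(mark(3),330,168),(mark(4),320,221),(mark(5),279,265),(mark(6),216,285),([.085,.13,.072],375,40),([-.085,.13,.072],45,62),([.085,-.13,.072],463,482),([-.085,-.13,.072],82,517)]
def split(L,o): return np.array([l[0] for l in L]),np.array([l[1:] for l in L])/4+o
TB,TP=split(T,[280,195]);SB,SP=split(S,[250,215])
ft=lambda p:(proj("top",box(p,TB))-TP).ravel()
fs=lambda p:(proj("side",box(p,SB))-SP).ravel()
for f in(ft,fs,lambda p:np.r_[ft(p),fs(p)]):
    r=least_squares(f,[.45,.0,-.4],loss="soft_l1"); print(r.x.round(4),np.abs(f(r.x)).mean().round(2))
p=r.x; np.save("box.npy",p)
print("axis",box(p,[-.012,.045,.072]))
bt=np.array([612,334])/4+[280,195]; bs=np.array([338,388])/4+[250,215]
g=least_squares(lambda x:np.r_[proj("top",x)[0]-bt,proj("side",x)[0]-bs],[.5,-.1,.09]); print("btn",g.x,g.fun, box(p,[.035,-.085,.09]))
for k in(1,2,3):print(k,proj("top",box(p,mark(k,.049,.105)))*4-[1120,780])
print("lever at 2",box(p,mark(2,.043)), "at 4",box(p,mark(4,.043)))
E
```

```text
[ 0.564  -0.0296 -0.4096] 0.55
[ 0.565  -0.0271 -0.4058] 1.02
[ 0.5642 -0.0288 -0.4089] 0.93
axis [[0.57109251 0.01723396 0.072     ]]
btn [ 0.56141456 -0.11985331  0.09205383] [-0.04819367  0.14622658  0.15249256 -0.03662852] [[ 0.562523   -0.12073547  0.09      ]]
1 [[213.93499258 221.0130438 ]]
2 [[269.87929566 198.09183515]]
3 [[330.09122536 205.85162693]]
lever at 2 [[0.61381021 0.02215312 0.072     ]] at 4 [[ 0.59671147 -0.01730107  0.072     ]]
```

```bash
cat >> h.py <<'E'
def delta(P,yaw):
    s=observe(); R0=R.from_euler("xyz",s["tool_rot"])
    d=R0.inv().apply(np.array(P)-s["position"])/.5
    t=(R0.inv()*R.from_euler("xyz",[np.pi,0,yaw])).as_rotvec()/np.radians(120)
    return np.r_[d,t].round(4)
def push(th,off,z,r=.046):  # finger centre beside lever at selector angle th deg, 'off' m behind its midline
    p=np.load("box.npy"); a=np.radians(90-th)+p[2]; A=box(p,[-.012,.045,.072])[0]
    e=np.array([np.cos(a),np.sin(a),0]); n=np.array([-e[1],e[0],0])
    P=A+e*r+n*off; P[2]=z; return P,a+np.pi/2
E
python3 - <<'E'
from h import *
P,y=push(60,.045,.17); print(P,y,delta(P,y))
s=observe(); print(delta((s["position"]+P)/2*[1,1,0]+[0,0,.23],(s["tool_rot"][2]+y)/2))
E
```

```text
[0.61164256 0.06720089 0.17      ] 1.685446321918815 [-1.1485e+00 -8.0740e-01  1.2240e-01 -4.0000e-04  3.0000e-04  5.7220e-01]
[-5.743e-01 -4.038e-01  2.000e-03 -5.000e-04  2.000e-04  2.861e-01]
```

Emit:
play_rows(
  deltas=[
    [-0.085, -0.06, 0, 0, 0, 0.04, 1],
    [-0.17, -0.12, 0, 0, 0, 0.08, 1],
    [-0.25, -0.18, 0, 0, 0, 0.12, 1],
    [-0.33, -0.235, 0, 0, 0, 0.16, 1],
    [-0.41, -0.29, 0, 0, 0, 0.2, 1],
    [-0.49, -0.345, 0, 0, 0, 0.24, 1],
    [-0.575, -0.404, 0, 0, 0, 0.286, 1],
    [-0.66, -0.465, 0, 0, 0, 0.33, 1],
    [-0.74, -0.52, 0, 0, 0, 0.37, 1],
    [-0.82, -0.575, 0, 0, 0, 0.41, 1],
  ],
  newtons=20,
)

```text
clock: 1.1
position: [0.4827, 0.2209, 0.2313]
tool_rot: [-3.142, -0.0, 2.022]
force: [0.9, 0.4, -0.5]
grip_width: 0.0002
finger_force: 0.0
```

Run:
```python
from h import *
P,y=push(60,.045,.17); print(delta(P,y),observe()["position"])
```

```text
[-0.3891  0.0982  0.1226 -0.     -0.      0.1606] [0.48265491 0.22090439 0.23132803]
```

Emit:
play_rows(
  deltas=[
    [-0.08, 0.02, 0, 0, 0, 0.035, 1],
    [-0.16, 0.04, 0, 0, 0, 0.07, 1],
    [-0.24, 0.06, 0.03, 0, 0, 0.105, 1],
    [-0.32, 0.08, 0.06, 0, 0, 0.135, 1],
    [-0.36, 0.09, 0.1, 0, 0, 0.155, 1],
    [-0.389, 0.098, 0.122, 0, 0, 0.16, 1],
    [-0.389, 0.098, 0.122, 0, 0, 0.16, 1],
    [-0.389, 0.098, 0.122, 0, 0, 0.16, 1],
  ],
)

```text
clock: 1.9
position: [0.6108, 0.0702, 0.1704]
tool_rot: [-3.141, -0.0, 1.691]
force: [-0.5, 0.4, -0.4]
grip_width: -0.0
finger_force: 0.0
```

Run:
```python
from h import *
P,y=push(60,.045,.17); s=observe();print(delta(P,y),s["position"],s["qpos"].round(2))
i=grab_frame("top")[195:345,280:480]; j=grab_frame("side")[205:355,250:420]
cv2.imwrite("pics/d.png",np.hstack([cv2.resize(k,None,fx=2.1,fy=2.1,interpolation=2) for k in(i,j)])[:,:,::-1])
```

```text
[-0.0061  0.0009  0.0009 -0.0002 -0.0002  0.0028] [0.61083516 0.0701822  0.17044159] [-0.45  0.6   0.35  1.7  -0.26  0.89  0.13]
```

View pics/d.png

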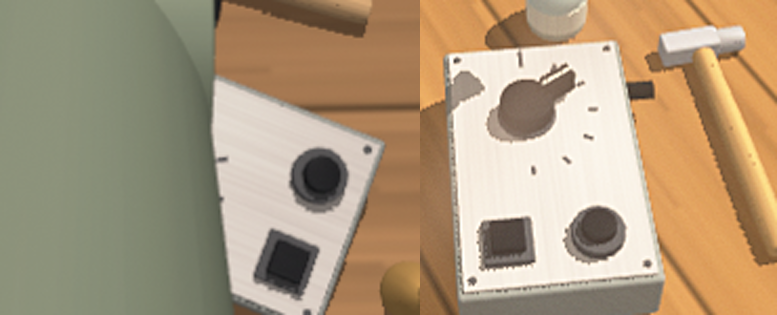

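Emit:
play_rows(
  deltas=[
    [-0.003, 0, 0.05, 0, 0, 0, 1],
    [-0.003, 0, 0.1, 0, 0, 0, 1],
    [-0.003, 0, 0.15, 0, 0, 0, 1],
    [-0.003, 0, 0.165, 0, 0, 0, 1],
    [-0.003, 0, 0.165, 0, 0, 0, 1],
  ],
)

```text
clock: 2.5
position: [0.6109, 0.0685, 0.0878]
tool_rot: [-3.141, -0.0, 1.691]
force: [0.4, 0.1, -0.0]
grip_width: 0.0004
finger_force: 0.0
```

Run:
```python
from h import *
s=observe()
for th,o in((60,.045),(60,.02),(75,.019),(90,.019),(105,.019),(112,.019)):
  P,y=push(th,o,.088); print(th,P,delta(P,y))
print(s["position"],proj("side",s["position"]))
j=grab_frame("side")[135:345,200:440]
cv2.imwrite("pics/e.png",cv2.resize(j,None,fx=2.5,fy=2.5,interpolation=2)[:,:,::-1])
```

```text
60 [0.61164256 0.06720089 0.088     ] [-0.0028  0.0011 -0.0004 -0.0004 -0.0001  0.0027]
60 [0.61450253 0.04236502 0.088     ] [-0.0528  0.0008 -0.0004 -0.0004 -0.0001  0.0027]
75 [0.61938115 0.02928416 0.088     ] [-0.08    0.0074 -0.0004 -0.0004 -0.      0.1277]
90 [0.62085457 0.01637554 0.088     ] [-0.106   0.0072 -0.0004 -0.0004  0.      0.2527]
105 [0.61893679 0.00352542 0.088     ] [-1.310e-01  3.000e-04 -4.000e-04 -4.000e-04  1.000e-04  3.777e-01]
112 [ 0.61690952 -0.00220315  0.088     ] [-1.419e-01 -5.100e-03 -4.000e-04 -4.000e-04  1.000e-04  4.360e-01]
[0.61092003 0.06853659 0.08780059] [[306.0447273  229.05997259]]
```

View pics/e.png

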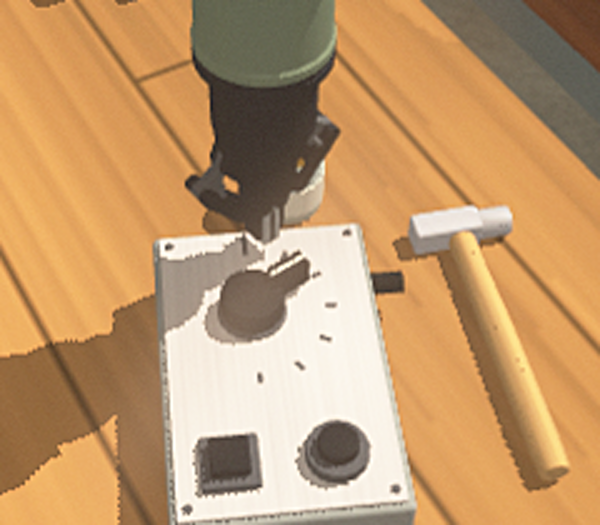

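Emit:
play_rows(
  deltas=[
    [-0.025, 0.001, 0, 0, 0, 0.003, 1],
    [-0.045, 0.001, 0, 0, 0, 0.003, 1],
    [-0.053, 0.001, 0, 0, 0, 0.003, 1],
    [-0.062, 0.003, 0, 0, 0, 0.04, 1],
    [-0.071, 0.005, 0, 0, 0, 0.085, 1],
    [-0.08, 0.0074, 0, 0, 0, 0.128, 1],
    [-0.085, 0.0075, 0, 0, 0, 0.15, 1],
    [-0.085, 0.0075, 0, 0, 0, 0.15, 1],
    [-0.085, 0.0075, 0, 0, 0, 0.15, 1],
  ],
)

```text
clock: 3.45
position: [0.6202, 0.026, 0.088]
tool_rot: [3.141, -0.0, 1.377]
force: [0.3, -0.7, 0.1]
grip_width: -0.0001
finger_force: 0.0
```

Run:
```python
from h import *
s=observe()
for th,o in((78,.019),(90,.019),(98,.019),(105,.019),(110,.019)):
  P,y=push(th,o,.088); print(th,delta(P,y))
print(s["position"],s["force"])
j=grab_frame("side")[135:345,200:440]
cv2.imwrite("pics/f.png",cv2.resize(j,None,fx=2.5,fy=2.5,interpolation=2)[:,:,::-1])
```

```text
78 [ 0.0014 -0.0007  0.      0.0001 -0.      0.0028]
90 [-1.860e-02  5.000e-03  0.000e+00  1.000e-04 -1.000e-04  1.028e-01]
98 [-3.240e-02  6.500e-03 -0.000e+00  1.000e-04 -1.000e-04  1.695e-01]
105 [-4.450e-02  6.200e-03 -0.000e+00  1.000e-04 -1.000e-04  2.278e-01]
110 [-5.310e-02  5.100e-03 -0.000e+00  1.000e-04 -1.000e-04  2.695e-01]
[0.62016969 0.02596622 0.08800087] [ 0.32450555 -0.71034356  0.09947627]
```

View pics/f.png

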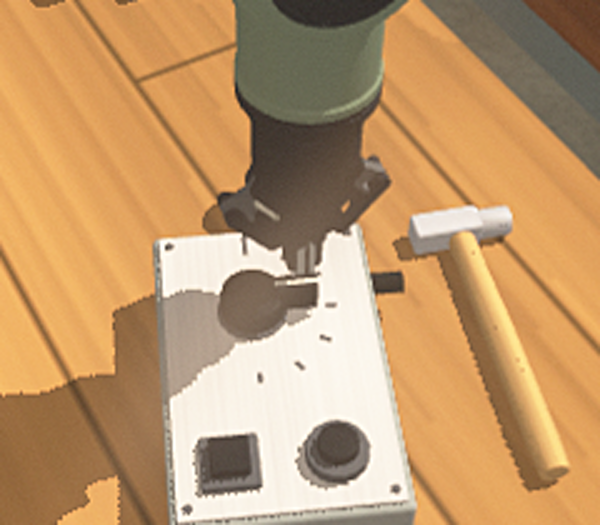

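Emit:
play_rows(
  deltas=[
    [-0.01, 0.002, 0, 0, 0, 0.05, 1],
    [-0.0186, 0.005, 0, 0, 0, 0.103, 1],
    [-0.0255, 0.006, 0, 0, 0, 0.137, 1],
    [-0.0324, 0.0065, 0, 0, 0, 0.17, 1],
    [-0.0385, 0.0065, 0, 0, 0, 0.2, 1],
    [-0.0445, 0.0062, 0, 0, 0, 0.228, 1],
    [-0.049, 0.0057, 0, 0, 0, 0.25, 1],
    [-0.049, 0.0057, 0, 0, 0, 0.25, 1],
    [-0.049, 0.0057, 0, 0, 0, 0.25, 1],
  ],
)

```text
clock: 4.4
position: [0.6182, 0.0017, 0.0878]
tool_rot: [-3.142, -0.0, 0.854]
force: [0.2, -0.3, 0.2]
grip_width: 0.0002
finger_force: 0.0
```

Run:
```python
from h import *
s=observe(); p=np.load("box.npy")
P,y=push(108,.019,.088); print(delta(P,y),s["force"])
for th in(90,105,120): print(th,(proj("side",box(p,[mark(th/30,r,.105) for r in(.024,.049)]))-[200,135])*2.5)
j=grab_frame("side")[135:345,200:440]
cv2.imwrite("pics/g.png",cv2.resize(j,None,fx=2.5,fy=2.5,interpolation=2)[:,:,::-1])
```

```text
[-0.001   0.0009 -0.0003 -0.     -0.      0.0032] [ 0.18040713 -0.30291082  0.20390525]
90 [[284.230557   284.1553076 ]
 [317.66522154 281.37100583]]
105 [[284.0703905  290.88193327]
 [317.64122734 295.11335529]]
120 [[281.70856479 297.38995132]
 [313.08167608 308.53115543]]
```

View pics/g.png

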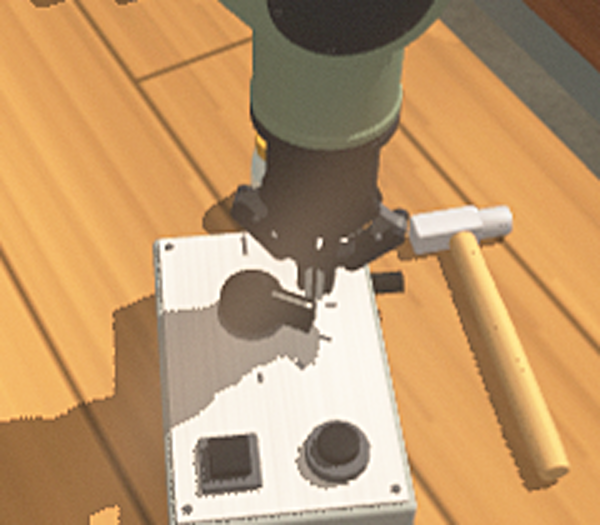

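Emit:
play_rows(
  deltas=[
    [0.02, 0, 0, 0, 0, 0, 1],
    [0.05, 0, -0.02, 0, 0, 0, 1],
    [0.05, 0, -0.1, 0, 0, 0, 1],
    [0.05, 0, -0.16, 0, 0, 0, 1],
    [0.05, 0, -0.16, 0, 0, 0, 1],
    [0.05, 0, -0.16, 0, 0, 0, 1],
  ],
)

```text
clock: 5.05
position: [0.6351, 0.0212, 0.1682]
tool_rot: [3.141, -0.001, 0.853]
force: [0.7, 1.1, -0.4]
grip_width: -0.0001
finger_force: 0.0
```

Run:
```python
from h import *
s=observe(); p=np.load("box.npy")
B=box(p,[.035,-.085,.13])[0]; print(B,delta(B,s["tool_rot"][2]),s["position"])
j=grab_frame("side")[135:345,200:440]
cv2.imwrite("pics/k.png",cv2.resize(j,None,fx=2.5,fy=2.5,interpolation=2)[:,:,::-1])
```

```text
[ 0.562523   -0.12073547  0.13      ] [-3.094e-01  7.720e-02  7.600e-02  2.000e-04 -5.000e-04 -0.000e+00] [0.6351101  0.02119796 0.16816398]
```

View pics/k.png

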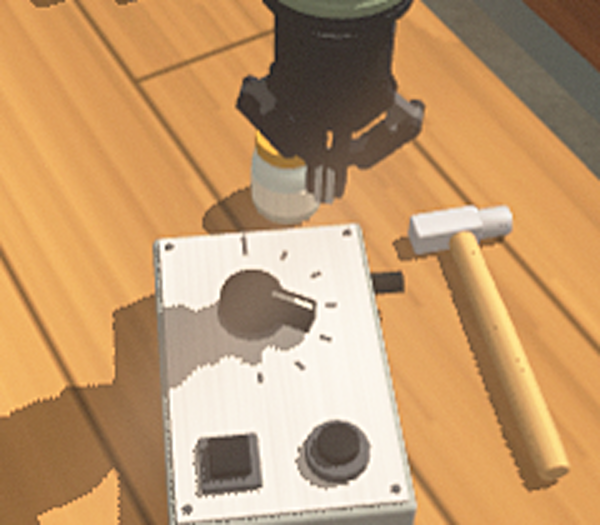

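The lever's white line runs from (272,292) to (315,308), which matches speed four. The mark 4 position is at (325,338). Next I move over the start button.

Emit:
play_rows(
  deltas=[
    [-0.07, 0.018, 0, 0, 0, 0, 1],
    [-0.15, 0.037, 0, 0, 0, 0, 1],
    [-0.23, 0.057, 0, 0, 0, 0, 1],
    [-0.29, 0.072, 0.02, 0, 0, 0, 1],
    [-0.3095, 0.077, 0.07, 0, 0, 0, 1],
    [-0.3095, 0.077, 0.1, 0, 0, 0, 1],
    [-0.3095, 0.077, 0.12, 0, 0, 0, 1],
    [-0.3095, 0.077, 0.13, 0, 0, 0, 1],
    [-0.3095, 0.077, 0.13, 0, 0, 0, 1],
  ],
)

```text
clock: 6.0
position: [0.5619, -0.1206, 0.1022]
tool_rot: [-3.141, 0.0, 0.853]
force: [-0.6, -0.2, 0.2]
grip_width: -0.0003
finger_force: 0.0
```

Run:
```python
from h import *
s=observe(); p=np.load("box.npy")
for z in(.1,.096,.092,.086):print(delta(box(p,[.035,-.085,z])[0],s["tool_rot"][2]))
print(s["position"],s["force"])
j=grab_frame("side")[135:345,200:440]
cv2.imwrite("pics/l.png",cv2.resize(j,None,fx=2.5,fy=2.5,interpolation=2)[:,:,::-1])
```

```text
[ 0.0006  0.0011  0.0044 -0.0003  0.0002 -0.    ]
[ 0.0006  0.0011  0.0124 -0.0003  0.0002 -0.    ]
[ 0.0006  0.0011  0.0204 -0.0003  0.0002 -0.    ]
[ 0.0006  0.0011  0.0324 -0.0003  0.0002 -0.    ]
[ 0.5619319  -0.12058805  0.10222253] [-0.63619065 -0.16080606  0.19062216]
```

View pics/l.png

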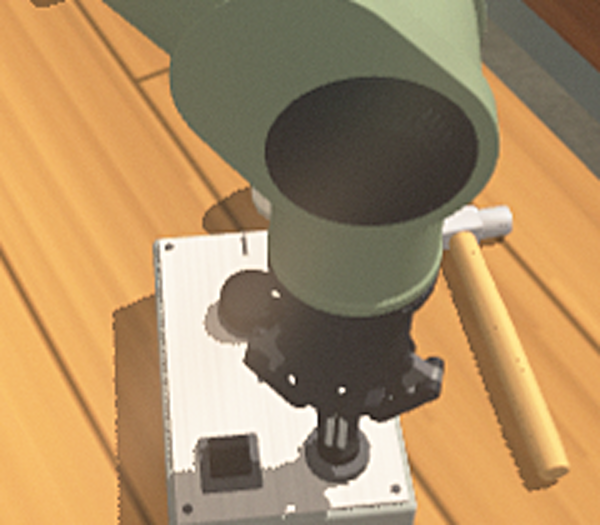

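The fingertip at (338,455) is centred over the round button. I press in small steps and watch the force.

Emit:
play_rows(
  deltas=[
    [0, 0.001, 0.008, 0, 0, 0, 1],
    [0, 0.001, 0.014, 0, 0, 0, 1],
    [0, 0.001, 0.018, 0, 0, 0, 1],
    [0, 0.001, 0.022, 0, 0, 0, 1],
    [0, 0.001, 0.024, 0, 0, 0, 1],
    [0, 0.001, 0.024, 0, 0, 0, 1],
  ],
)

```text
clock: 6.65
position: [0.5622, -0.1217, 0.0908]
tool_rot: [3.142, -0.0, 0.852]
force: [0.6, 2.3, 3.7]
grip_width: -0.0001
finger_force: 1.6
```

Emit:
play_rows(
  deltas=[
    [0, 0, 0.002, 0, 0, 0, 1],
    [0, 0, 0.004, 0, 0, 0, 1],
    [0, 0, 0.004, 0, 0, 0, 1],
  ],
)

```text
clock: 6.95
position: [0.5622, -0.1217, 0.0888]
tool_rot: [3.141, -0.0, 0.852]
force: [0.8, 2.7, 4.8]
grip_width: -0.0001
finger_force: 2.2
```

Emit:
play_rows(
  deltas=[
    [0, 0, 0.002, 0, 0, 0, 1],
    [0, 0, 0.004, 0, 0, 0, 1],
    [0, 0, 0.004, 0, 0, 0, 1],
  ],
)

```text
clock: 7.25
position: [0.5623, -0.1218, 0.0877]
tool_rot: [3.141, -0.001, 0.852]
force: [-5.4, 4.6, 23.2]
grip_width: 0.0001
finger_force: 11.9
```

Emit:
play_rows(
  deltas=[
    [0, 0, -0.008, 0, 0, 0, 1],
    [0, 0, -0.01, 0, 0, 0, 1],
    [0, 0, -0.01, 0, 0, 0, 1],
  ],
)

```text
clock: 7.55
position: [0.5622, -0.1219, 0.0918]
tool_rot: [3.141, -0.0, 0.852]
force: [1.5, 1.6, 2.6]
grip_width: 0.0002
finger_force: 1.3
```

Emit:
play_rows(
  deltas=[
    [0, 0, -0.002, 0, 0, 0, 1],
    [0, 0, -0.002, 0, 0, 0, 1],
  ],
)

```text
clock: 7.75
position: [0.5621, -0.1219, 0.0927]
tool_rot: [3.141, 0.0, 0.852]
force: [1.5, 0.6, 1.7]
grip_width: -0.0003
finger_force: 1.1
```

Emit:
play_rows(
  deltas=[
    [0, 0, -0.002, 0, 0, 0, 1],
    [0, 0, -0.002, 0, 0, 0, 1],
  ],
)

```text
clock: 7.95
position: [0.562, -0.122, 0.0938]
tool_rot: [3.142, 0.0, 0.852]
force: [1.8, -0.5, 1.6]
grip_width: -0.0001
finger_force: 0.7
```

Contact lasts from 0.0877 to 0.0938 m, which is the full 6 mm of travel. I retreat straight up.

Emit:
play_rows(
  deltas=[
    [0, 0, -0.02, 0, 0, 0, 1],
    [0, 0, -0.08, 0, 0, 0, 1],
    [0, 0, -0.16, 0, 0, 0, 1],
    [0, 0, -0.24, 0, 0, 0, 1],
    [0, 0, -0.3, 0, 0, 0, 1],
    [0, 0, -0.3, 0, 0, 0, 1],
    [0, 0, -0.3, 0, 0, 0, 1],
    [0, 0, -0.3, 0, 0, 0, 1],
  ],
)

```text
clock: 8.75
position: [0.5615, -0.1216, 0.2431]
tool_rot: [-3.14, 0.001, 0.852]
force: [0.1, -0.5, -0.4]
grip_width: 0.0002
finger_force: 0.0
```

Run:
```python
from h import *
a=grab_frame("side"); s=observe(); print(s["position"],s["force"])
cv2.imwrite("pics/m.png",cv2.resize(a[135:375,200:440],None,fx=2.4,fy=2.4,interpolation=2)[:,:,::-1])
```

```text
[ 0.56155652 -0.12165662  0.24292976] [-0.1030307   0.33199392  0.46124321]
```

View pics/m.png

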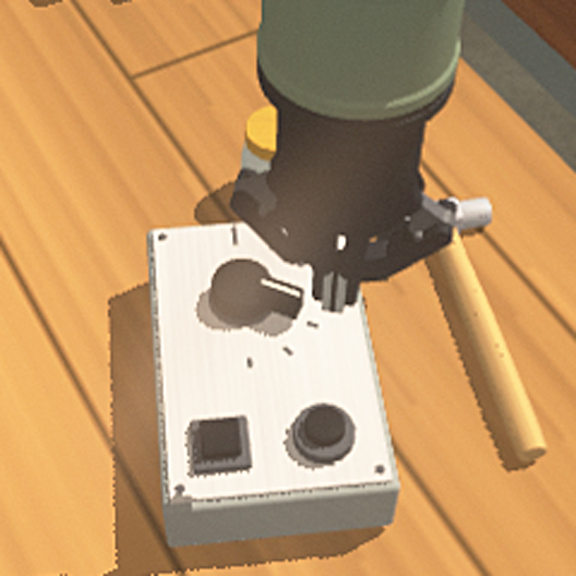

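The lever is still at speed four, with its line at (262,281)–(302,296). The start button is out at (323,425), and the box has not moved.

```bash
python3 -c "
from workcell import *
print(job_done())"
```

```text
the job is handed in; nothing more can be done
None
```

I handed the job in: the selector went from speed two to four in two clicks, pushed from one side, then the start button was pressed the full 6 mm and released; the last picture shows the lever at four and the box in place, but no verdict was returned.

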